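# Find the flush catch in the cover and open the battery bay

## Task

Open the battery bay of the grey charging unit on the bench with touches of the fingers only, picking nothing up: feel gently over its flat round cover with the fingertips for the flush button, which can lie anywhere round the cover, and press it in until the bay door next to the cover springs up. Then push the door over with the fingers, past upright, until it leans right back at its stop, and leave it there. Leave the loose things lying round the unit where they are.

Things in the scene. Friction and masses are not known exactly. Their poses are not given: they have to be found in the camera images.
- case: grey charging unit, fixed, 223 mm long (x), 150 mm wide (y), its deck 60 mm above the bench. Origin on the bench, straight below the centre of the round cover; x points from the cover to the battery bay, which lies on the robot's left, y toward the robot, z up. Deck from x = -75 to +74 mm; next to it the bay with its door, x = +76 to +136 mm
- cover_centre (a point): centre of the top face of the flat round grey cover (radius 70 mm, rigid, 70 mm above the bench, 10 mm above the deck); axes as the case. The flush button lies in it, its centre 34 mm from this point in a direction that differs from start to start and is not given: feel for it or look for its thin round seam
- button (a joint): travel of the flush button, m: 0 out, 0.006 fully in. Same grey as the cover, 60 mm across, in a round hole 63 mm across, its face 1.5 mm below the cover's; it is pressed straight down. Spring 1.2 N at the start, 3.6 N fully in; the catch lets the door go at about 4 mm. It comes back out by itself. The rest of the cover does not give
- door (a joint): angle of the bay door, rad: 0 shut (flush with the deck), 1.57 upright, 1.9 right back at its stop. Let go by the catch it springs up to about 1.1 rad by itself; from there its stiff hinge (under 0.1 N m) stays where it is left and has to be pushed on toward +x of the case
- door_hinge (a point): middle of the door's hinge line, 57 mm above the bench, at x = +138 mm of the case; axes as the case, the hinge line runs along y. The hinge is on the side of the door away from the cover, so its free edge rises next to the cover and swings away from the cover
- door_edge (a point): middle of the free edge of the door, 62 mm from the hinge line; the door is 120 mm wide (y) and 6 mm thick, with a hook of 16 mm width and 14 mm length at the middle of its underside near this edge
- wood_block_mid (a point): centre of a loose wooden block, 74 x 100 x 35 mm, beyond the bay end of the unit: leave it
- cup_mix_mid (a point): centre of a loose white mixing cup, 70 mm wide and 71 mm high, near the bay, on the robot's side of the unit: leave it
- bolt_1_mid (a point): centre of a loose steel bolt, 48 x 35 x 17 mm, on the robot's side of the unit: leave it
- pliers_mid (a point): centre of loose blue pliers, 111 x 159 x 12 mm, on the right part of the bench: leave them

How it is judged:
By the outcome, as a careful person would: the job done as asked, in the order asked, and still so for the second after the job is handed in, with the robot touching nothing.
It also fails if it takes over 61 s, if anything falls off the work surface, if the arm or the gripper's body presses on something with over 40 N, if the wrist force passes 120 N, or if a joint passes its speed limit or range.

## Robot

A 6-joint arm with a two-finger parallel gripper is mounted at the origin on a cart in front of the work surface, level with it; the furniture and walls round the work are solid. World frame = base frame: x ahead of the robot, y to its left, z up, the work surface at z = 0. Lengths are in m, angles in rad, forces in N, time in s.
With the tool pointing down it reaches from about 0.15 to 0.775 m from the base axis. Payload 6.1 kg.
Tool frame: the origin (TCP) lies at the very end of the fingers, on their centre line; the grasp point (between the pads) lies 19 mm behind it; z points along the fingers, y is the direction in which the jaws open and shut (so a half turn about z gives the same grasp; the last joint's range is limited). The gripper opens to 85 mm and grips with 20 to 120 N. Pads are 22 mm wide; open, the fingers measure 114 mm over their backs; the gripper's body (76 mm by 85 mm) begins 54 mm behind the grasp point. The pads swing forward as they close: fully open they stand 13 mm farther back than shut.
Start: joints at [0, 0.126, -0.04, 1.405, 0, 1.571], TCP at [0.525, -0, 0.231] pointing down, gripper open.
Joint ranges: [-2.72, 2.72], [-0.95, 1.95], [-1.27, 1.35], [-1.78, 2.02], [-1.46, 1.47], [-3.14, 3.14]. Speed limits (rad/s): [2.39, 2.39, 3.01, 3.14, 3.14, 3.14].

## Interface

Orientations are given as a unit quaternion [w, x, y, z].
In Python, from plant import r gives the robot as it stands. The module is installed in compiled form; this text tells all that it offers.
- The arm moves only by the shell command python3 -m handwheel 'ROWS' [FORCE]. ROWS is JSON, a list of rows, each a list of 7 numbers: the shift along the tool's x, y, z in mm, then the turn, a rotation vector about the tool's x, y, z in rad, then the gripper's target within -1 to 1 (shut at 1, half-way at 0, fully open at -1). In form: [[dx, dy, dz, ax, ay, az, jaw], ...]. A call has 1 to 20 rows; each row shifts and turns the commanded pose from where the row before left it, along the tool's axes as they then stand; what a row does not reach is not made up. A row lasts 1/12 s, in which the tool goes at most 41.7 mm and 7.16 degrees, less where a joint would pass 70% of its speed; a pose out of reach is approached as far as the arm can. A call is refused whole if a number of a shift passes 41.7 or a number of a turn 0.125, either way. A call with a gripper value outside its range is refused whole. The fingers move at their own pace and stop on an object; FORCE is the grip in N (left out, the last holds). Time passes only in rows, so rows that do not move let the fingers close. It gives the time, the measured TCP pose, the force and the opening at its end, in the units of the state.
- r.get_state(): the state, without advancing time (a new reading comes with each control period).
- r.camera(name): name is "scene" or "side" or "wrist"; returns the picture (400x640x3 uint8, red, green, blue); there is no depth.
- r.calibration(name): a dict with "mtx" (3x3 intrinsics, pixels), "rvec" (rotation vector, rad) and "tvec" (3), from world to camera coordinates, as OpenCV has them. Camera axes: x right, y down, z forward; pixel columns grow to the right and rows downward; lengths in m; the calibration is good to about 2 mm. The wrist camera is an equidistant fisheye: a pixel r from the principal point sees the ray r / f radians off the axis. A picture is of the moment at which its call begins: read the wrist's pose just before it. calibration takes no time and is no camera call; for the wrist camera it gives the pose at the moment of the call.
- r.close_job(): hands the job in, once; it reports no verdict.
The state is a dict: "time": time; "joints": joint angles; "dq": joint speeds; "effort": joint torques, N m; "position": TCP position; "eef_rot": TCP orientation; "wrist_force": force on the tool from outside, world axes, zero at the start; "moment": the same for the moment, N m; "gripper_width": finger opening in m.
Only numpy, scipy, OpenCV 4.12 (cv2) and the standard library are available. Lean on these libraries where they do the work, as an engineer would, in place of code of your own. Each camera call takes 0.05 s, during which the arm holds its last target. There are 200 camera calls.

## Working session

There is one attempt and no reset: what is moved stays moved. The work goes in short steps, Python scripts to look and compute and a shell command to move; the robot and the scene stay as the last step left them, time stands still between calls to the robot, and variables do not carry over. Pictures are saved under pics/ and viewed, about 8 in all and at most 12, crops included, and the job is handed in when it is done.

```bash
mkdir -p pics
python3 - <<'E'
from plant import r
import cv2,numpy as np
s=r.get_state();print(s['time'],s['position'],s['eef_rot'],s['gripper_width'],s['wrist_force'])
for n in ['scene','side','wrist']:
    c=r.calibration(n);print(n,c)
    cv2.imwrite(f'pics/a_{n}.png',r.camera(n)[:,:,::-1])
E
```

```text
0.0 [5.24603957e-01 2.80182658e-05 2.30519100e-01] [-5.67814685e-04  7.07094280e-01  7.07118838e-01 -5.53023346e-04] 0.08558077177390304 [ 0.66135285  0.0282873  -0.41776419]
scene {'mtx': array([[514.96398616,   0.        , 313.7271623 ],
       [  0.        , 514.96398616, 196.29755047],
       [  0.        ,   0.        ,   1.        ]]), 'rvec': array([ 1.09021882, -2.0673927 ,  1.21938988]), 'tvec': array([0.31677423, 0.236985  , 1.13366239])}
side {'mtx': array([[481.56772629,   0.        , 319.27409314],
       [  0.        , 481.56772629, 190.13605435],
       [  0.        ,   0.        ,   1.        ]]), 'rvec': array([ 2.2449992 , -0.60394483,  0.25107221]), 'tvec': array([-0.4039379 ,  0.26163898,  1.49140853])}
wrist {'mtx': array([[309.70691629,   0.        , 320.3391875 ],
       [  0.        , 309.70691629, 198.3762601 ],
       [  0.        ,   0.        ,   1.        ]]), 'rvec': array([-2.80873048e+00, -5.60551287e-04,  1.51748695e-03]), 'tvec': array([-0.52503013, -0.0426494 ,  0.38066284])}
```

View pics/a_scene.png

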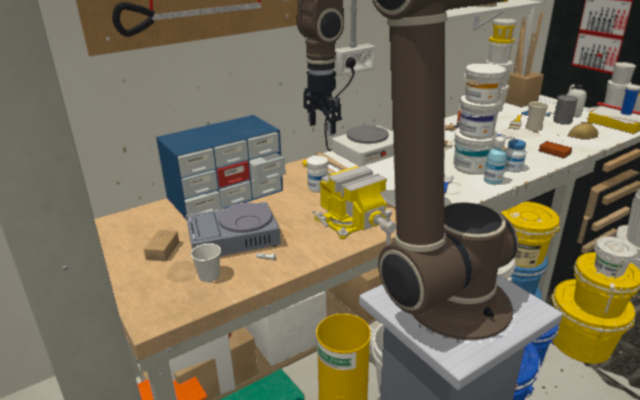

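View pics/a_wrist.png

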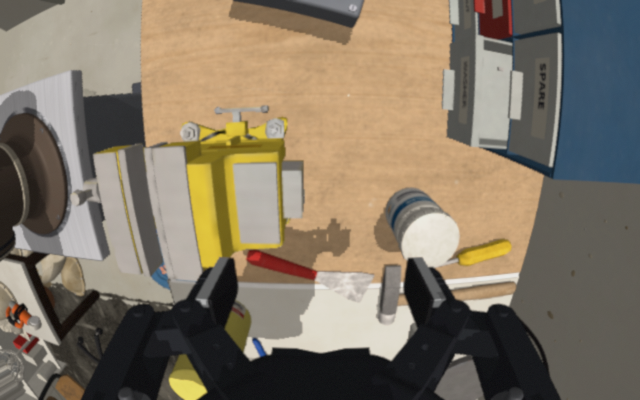

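The scene view shows the unit at about (235,228), with the cover near (248,217), the cup at (207,262), the wooden block at (162,245) and the cabinet behind. In the wrist view the unit is only just visible at the top edge.

```bash
cat > h.py <<'E'
import cv2,numpy as np
from plant import r
def ray(n,uv,c=None):
    c=c or r.calibration(n);K=c['mtx'];R=cv2.Rodrigues(c['rvec'])[0];o=-R.T@c['tvec']
    p=(np.array(uv,float)-K[:2,2])/[K[0,0],K[1,1]]
    if n=='wrist':
        t=np.linalg.norm(p);d=np.r_[p/t*np.sin(t),np.cos(t)]
    else: d=np.r_[p,1]
    return o,R.T@d
def atz(n,uv,z,c=None):
    o,d=ray(n,uv,c);return o+d*(z-o[2])/d[2]
def proj(n,P,c=None):
    c=c or r.calibration(n);R=cv2.Rodrigues(c['rvec'])[0];K=c['mtx']
    q=R@np.array(P)+c['tvec']
    if n=='wrist':
        rr=np.linalg.norm(q[:2]);t=np.arctan2(rr,q[2]);p=q[:2]/rr*t
    else:p=q[:2]/q[2]
    return p*K[0,0]+K[:2,2]
E
python3 - <<'E'
import cv2,numpy as np
from h import *
a=cv2.imread('pics/a_scene.png')[190:290,140:300]
b=cv2.imread('pics/a_side.png')
cv2.imwrite('pics/b.png',np.vstack([cv2.resize(a,(640,400),interpolation=cv2.INTER_CUBIC)]))
print(atz('scene',(248,217),.07))
print(proj('side',atz('scene',(248,217),.07)))
E
```

```text
[0.49887096 0.25327131 0.07      ]
[292.87583239 160.95151891]
```

View pics/b.png

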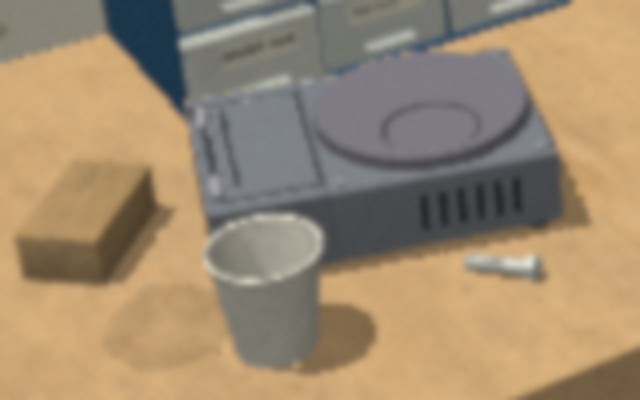

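View pics/a_side.png

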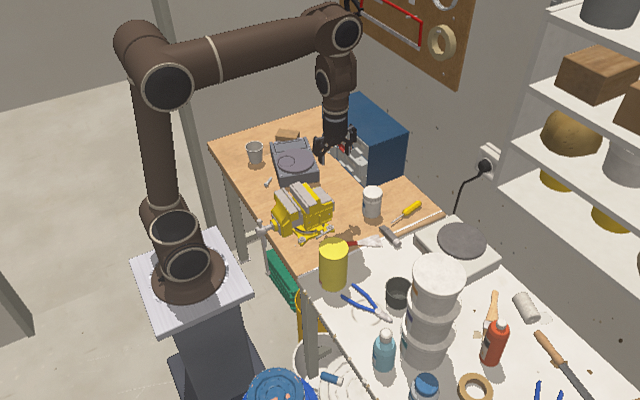

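The crop shows the button seam around crop (432,130), on the robot's side of the cover. The cover centre is near crop (423,105). The front deck edge runs from (208,208) to (558,155). The side view shows the cover at (296,160), with the cabinet close behind the unit.

Run:
```python
from h import *
f=lambda x,y,z:atz('scene',(140+x/4-.4,190+y/4-.4),z).round(4)
for n,a in dict(cl=(316,108,.07),cr=(530,95,.07),ct=(420,52,.07),cb=(408,160,.07),btnL=(383,140,.07),btnR=(481,125,.07),btnT=(440,102,.07),fl=(208,208,.06),fr=(558,155,.06),bl=(190,105,.06),br=(508,50,.06),doorFR=(325,185,.06),doorBR=(295,90,.06),cupL=(205,250,.071),cupR=(324,243,.071),bolt=(503,265,.008),blk1=(150,165,.035),blk2=(100,240,.035),blk3=(20,240,.035),blk4=(72,160,.035)).items(): print(n,f(*a))
```

```text
cl [0.5461 0.3154 0.07  ]
cr [0.4785 0.1925 0.07  ]
ct [0.5742 0.2249 0.07  ]
cb [0.4525 0.2951 0.07  ]
btnL [0.4836 0.2973 0.07  ]
btnR [0.4634 0.2373 0.07  ]
btnT [0.5052 0.2453 0.07  ]
fl [0.4893 0.4145 0.06  ]
fr [0.4169 0.2076 0.06  ]
bl [0.6157 0.3766 0.06  ]
br [0.5574 0.1659 0.06  ]
doorFR [0.4713 0.3444 0.06  ]
doorBR [0.593  0.3107 0.06  ]
cupL [0.4308 0.4383 0.071 ]
cupR [0.3968 0.3779 0.071 ]
bolt [0.3977 0.2621 0.008 ]
blk1 [0.5992 0.4145 0.035 ]
blk2 [0.5325 0.4719 0.035 ]
blk3 [0.5618 0.513  0.035 ]
blk4 [0.6357 0.4549 0.035 ]
```

Pixel check against the given sizes:
- The cover comes out about 140 mm across, centred near (0.512, 0.258).
- The case x axis points at about 72.7°.
- The button seam is about 63 mm across, centred near (0.480, 0.268), which is 34 mm out toward the robot.

I'll go above the button for a close look.

```bash
python3 -m handwheel '[[33.5,-5.6,6,0,0,0,1],[33.5,-5.6,6,0,0,0,1],[33.5,-5.6,6,0,0,0,1],[33.5,-5.6,6,0,0,0,1],[33.5,-5.6,6,0,0,0,1],[33.5,-5.6,6,0,0,0,1],[33.5,-5.6,6,0,0,0,1],[33.5,-5.6,6,0,0,0,1],[0,0,0,0,0,0.1,1],[0,0,0,0,0,0.1,1],[0,0,0,0,0,0.1,1],[0,0,0,0,0,0,1],[0,0,0,0,0,0,1],[0,0,0,0,0,0,1]]' 20
python3 - <<'E'
from h import *
c=r.calibration('wrist');im=r.camera('wrist')[:,:,::-1].copy();s=r.get_state()
print(s['position'],s['eef_rot'],s['wrist_force'],s['gripper_width'])
import pickle;pickle.dump(c,open('c1.pkl','wb'))
cv2.imwrite('pics/c.png',im)
C=np.array([.512,.258,.07]);ex=np.array([.298,.955,0]);ey=np.array([-.955,.298,0])
for rad,cen,col in [(.07,C,(0,255,0)),(.0315,C+.034*ey,(0,0,255))]:
    pts=np.array([proj('wrist',cen+rad*(np.cos(t)*ex+np.sin(t)*ey),c) for t in np.linspace(0,6.28,60)])
    cv2.polylines(im,[pts.astype(int)],True,col,1)
print(proj('wrist',s['position'],c))
cv2.imwrite('pics/c2.png',im)
E
```

```text
time: 1.32
position: [0.4802, 0.2678, 0.1832]
eef_rot: [-0.0, 0.804, 0.594, -0.0]
wrist_force: [-0.2, -0.0, 0.0]
gripper_width: 0.0002
[0.48023571 0.26781828 0.18323763] [-1.76381808e-05  8.04365690e-01  5.94134526e-01 -4.36601573e-05] [-0.4924775   0.43336521 -0.07493562] -0.00010395832452986656
[319.20861775 260.90784307]
```

View pics/c2.png

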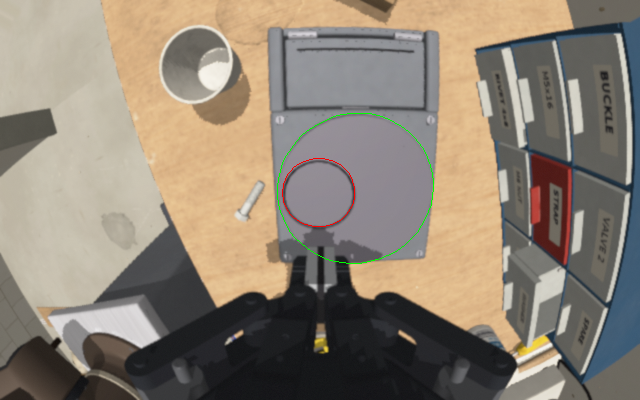

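The overlays match: cover (green) and button (red, centre about (319,192)) both lie on their edges, with the fingertips above the button. I'll descend gently.

```bash
python3 -m handwheel '[[0,0,25,0,0,0,1],[0,0,30,0,0,0,1],[0,0,30,0,0,0,1],[0,0,18,0,0,0,1],[0,0,5,0,0,0,1],[0,0,2,0,0,0,1],[0,0,2,0,0,0,1],[0,0,0,0,0,0,1],[0,0,0,0,0,0,1]]'
python3 -m handwheel '[[0,0,1,0,0,0,1],[0,0,1,0,0,0,1],[0,0,0,0,0,0,1],[0,0,0,0,0,0,1]]'
```

```text
time: 2.12
position: [0.4811, 0.2684, 0.0727]
eef_rot: [0.0, 0.805, 0.594, 0.001]
wrist_force: [-0.8, 0.6, 0.2]
gripper_width: -0.0001
time: 2.45
position: [0.4802, 0.268, 0.0695]
eef_rot: [0.0, 0.805, 0.594, 0.0]
wrist_force: [0.1, -0.8, 0.4]
gripper_width: 0.0002
```

```bash
python3 -m handwheel '[[0,0,1,0,0,0,1],[0,0,1,0,0,0,1],[0,0,0,0,0,0,1],[0,0,0,0,0,0,1]]'
python3 -m handwheel '[[0,0,1,0,0,0,1],[0,0,1,0,0,0,1],[0,0,1,0,0,0,1],[0,0,0,0,0,0,1],[0,0,0,0,0,0,1]]'
python3 - <<'E'
from h import *
cv2.imwrite('pics/d.png',r.camera('wrist')[:,:,::-1])
print(r.get_state()['wrist_force'])
E
```

```text
time: 2.78
position: [0.4803, 0.2681, 0.0674]
eef_rot: [0.0, 0.805, 0.594, 0.0]
wrist_force: [-0.5, 0.6, 0.9]
gripper_width: -0.0003
time: 3.2
position: [0.4803, 0.2681, 0.0642]
eef_rot: [-0.0, 0.805, 0.594, 0.0]
wrist_force: [0.1, 0.1, 0.2]
gripper_width: -0.0001
[0.92333101 0.07754941 0.59150492]
```

View pics/d.png

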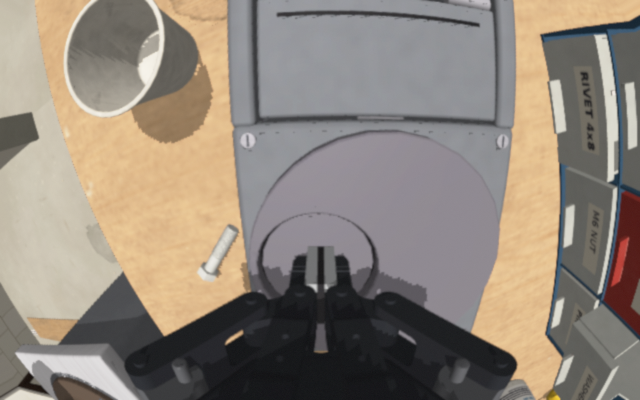

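The fingertips are within the button ring, at about (318,260), and the door is still shut. The force shows no clear contact yet, so I'll go on down.

```bash
for i in 1 2 ; do python3 -m handwheel '[[0,0,1,0,0,0,1],[0,0,0,0,0,0,1],[0,0,0,0,0,0,1]]' | egrep 'pos|force'; done
python3 - <<'E'
from h import *
a=cv2.imread('pics/d.png')
b=r.camera('wrist')[:,:,::-1];cv2.imwrite('pics/e.png',b)
print(cv2.absdiff(a,b.copy())[:130].mean())
E
```

```text
position: [0.4802, 0.268, 0.0632]
wrist_force: [1.0, 1.1, 1.0]
position: [0.4803, 0.268, 0.0626]
wrist_force: [0.2, -0.6, 3.9]
15.255941506410256
```

The force is up to 3.9 N and the bay region of the image has changed. I'll lift clear and look.

```bash
python3 -m handwheel '[[0,0,-10,0,0,0,1],[0,0,-30,0,0,0,1],[0,0,-30,0,0,0,1],[0,0,-30,0,0,0,1],[0,0,0,0,0,0,1],[0,0,0,0,0,0,1]]'
python3 - <<'E'
from h import *
c=r.calibration('wrist');im=r.camera('wrist')[:,:,::-1].copy()
C=np.array([.512,.258,0]);ex=np.array([.298,.955,0]);ey=np.array([-.955,.298,0])
for a in (1.0,1.1,1.2):
  e=C+ex*(.138-.062*np.cos(a))+[0,0,.057+.062*np.sin(a)]
  for s in(-.06,.06): cv2.circle(im,tuple(int(v) for v in proj('wrist',e+s*ey,c)),3,(0,0,255),1)
cv2.imwrite('pics/f.png',im)
E
```

```text
time: 4.3
position: [0.481, 0.2685, 0.1644]
eef_rot: [0.0, 0.805, 0.593, 0.002]
wrist_force: [0.1, -0.8, -0.1]
gripper_width: 0.0001
```

View pics/f.png

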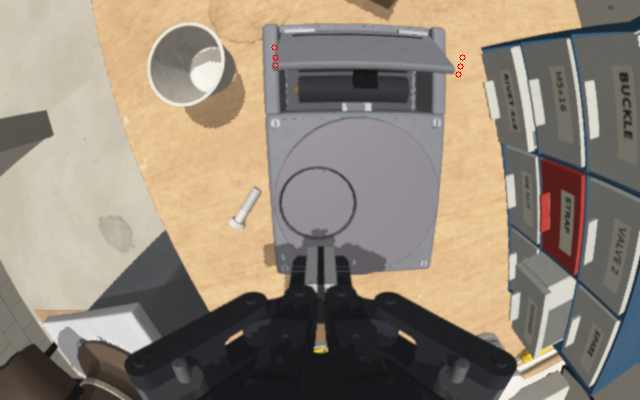

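The door has sprung up: its free edge runs from (275,68) to (450,72), with the hook at (365,78), at about 1.05 rad. I'll move in beside the hook on the robot's side (case y ≈ +33) and push toward +x.

```bash
python3 -m handwheel '[[20,0,18,0,0,0,1],[20,0,18,0,0,0,1],[20,0,18,0,0,0,1],[16,0,16,0,0,0,1],[8,0,0,0,0,0,1],[6,0,0,0,0,0,1],[6,0,0,0,0,0,1],[6,0,0,0,0,0,1],[6,0,0,0,0,0,1],[6,0,0,0,0,0,1],[6,0,0,0,0,0,1],[0,0,0,0,0,0,1]]'
python3 - <<'E'
from h import *
p=r.get_state()['position']-[.512,.258,0];print(p@[.298,.955,0],p@[-.955,.298,0])
E
python3 -m handwheel '[[4,0,0,0,0,0,1],[4,0,0,0,0,0,1],[0,0,0,0,0,0,1],[0,0,0,0,0,0,1]]'
```

```text
time: 5.35
position: [0.5162, 0.3837, 0.0927]
eef_rot: [-0.0, 0.805, 0.594, 0.001]
wrist_force: [-0.2, 0.9, 0.8]
gripper_width: -0.0001
0.1212858179764379 0.03347302263800865
time: 5.68
position: [0.518, 0.3904, 0.0922]
eef_rot: [-0.0, 0.805, 0.594, -0.0]
wrist_force: [0.1, 0.0, 0.9]
gripper_width: -0.0
```

Now at x ≈ 128 mm. I'll continue in small steps until the stop is felt.

```bash
for i in 1 2 3 4; do python3 -m handwheel '[[2,0,0,0,0,0,1],[2,0,0,0,0,0,1],[0,0,0,0,0,0,1],[0,0,0,0,0,0,1]]' | egrep 'pos|force'; done
python3 - <<'E'
from h import *
c=r.calibration('wrist');im=r.camera('wrist')[:,:,::-1].copy()
p=r.get_state()['position']-[.512,.258,0];print(p@[.298,.955,0],p@[-.955,.298,0])
C=np.array([.512,.258,0]);ex=np.array([.298,.955,0]);ey=np.array([-.955,.298,0])
for a in (1.57,1.9):
  e=C+ex*(.138-.062*np.cos(a))+[0,0,.057+.062*np.sin(a)]
  for s in(-.06,.06): cv2.circle(im,tuple(int(v) for v in proj('wrist',e+s*ey,c)),3,(0,0,255) if a>1.8 else (0,255,0),1)
cv2.imwrite('pics/g.png',im)
E
```

```text
position: [0.5192, 0.3942, 0.0923]
wrist_force: [-0.2, 0.8, 0.1]
position: [0.5203, 0.3978, 0.0922]
wrist_force: [-0.5, -2.0, 0.3]
position: [0.5207, 0.399, 0.0918]
wrist_force: [-3.7, -10.8, 3.7]
position: [0.521, 0.4002, 0.0915]
wrist_force: [-6.6, -19.0, 5.8]
0.13849750129961197 0.03377533657694691
```

View pics/g.png

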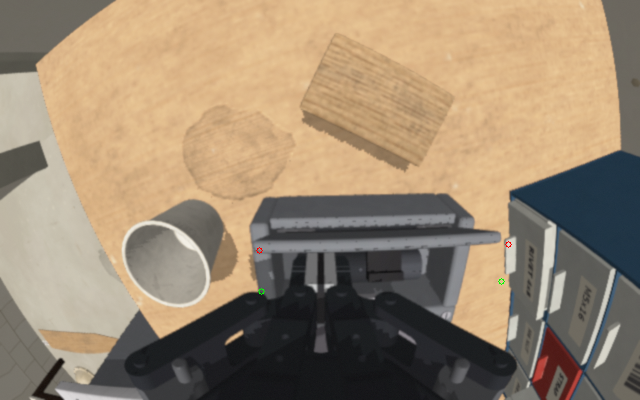

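The force rose to 20 N at x ≈ 138 mm. The door edge lies at the 1.9 rad markers ((260,250)–(508,244)), so it is at its stop. I'll back straight off, rise, and check.

```bash
python3 -m handwheel '[[-6,0,0,0,0,0,1],[-14,0,0,0,0,0,1],[-30,0,0,0,0,0,1],[-30,0,0,0,0,0,1],[-20,0,-25,0,0,0,1],[-20,0,-35,0,0,0,1],[0,0,-30,0,0,0,1],[0,0,0,0,0,0,1],[0,0,0,0,0,0,1],[0,0,0,0,0,0,1]]'
python3 - <<'E'
from h import *
c=r.calibration('wrist');im=r.camera('wrist')[:,:,::-1].copy()
C=np.array([.512,.258,0]);ex=np.array([.298,.955,0]);ey=np.array([-.955,.298,0])
for a in (1.57,1.9):
  e=C+ex*(.138-.062*np.cos(a))+[0,0,.057+.062*np.sin(a)]
  for s in(-.06,.06): cv2.circle(im,tuple(int(v) for v in proj('wrist',e+s*ey,c)),3,(0,0,255) if a>1.8 else (0,255,0),1)
s=cv2.resize(r.camera('scene')[190:290,140:300,::-1],(640,400))
im=np.vstack([im[:200],s]);cv2.imwrite('pics/i.png',im)
E
```

```text
time: 7.9
position: [0.4875, 0.2913, 0.1822]
eef_rot: [-0.0, 0.805, 0.594, 0.0]
wrist_force: [-0.3, 0.2, 0.1]
gripper_width: -0.0003
```

View pics/i.png

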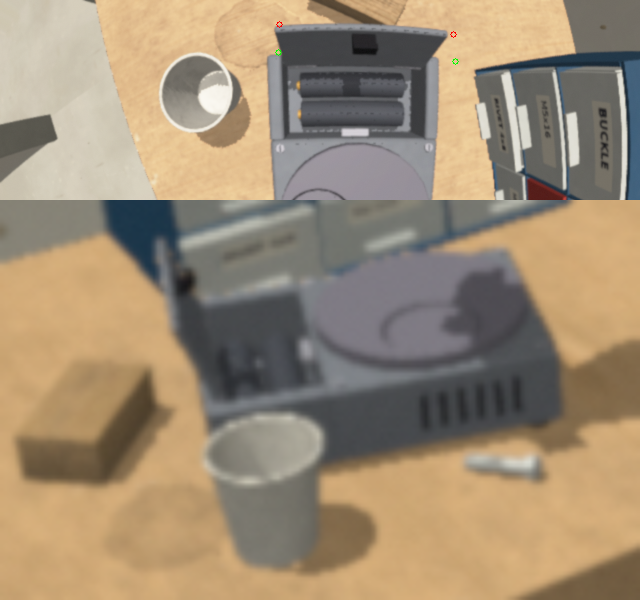

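The door leans back at the 1.9 rad markers (edge (277,26)–(447,32)) with the robot clear of it. The cup, bolt and block are where they were. I'm handing the job in.

```bash
python3 -c "
from plant import r
print(r.close_job(), r.get_state()['time'])"
```

```text
the job is handed in; nothing more can be done
the job is handed in; nothing more can be done
```

The battery bay is open: the door leans right back at its stop and stays there, and I've handed the job in. It took about 8 s of robot time.

- **Button:** I found it by its seam in the camera images, on the robot's side of the cover. I pressed it with the shut fingertips until the door sprang up, at about 4 N. I did not sweep the cover by feel. Contact did not register clearly until about 6 mm below the cover face, close to where the catch let go.
- **Door:** I pushed it over beside its hook until the stop resisted, at about 20 N on the wrist. I then backed off and rose clear.
- **Last checks:** The final pictures put the door edge at the position expected for 1.9 rad. The wrist force was near zero, so the robot was touching nothing. The cup, bolt and wooden block looked unmoved. The pliers were not in the final pictures, but the arm never went near them. No check failed or disagreed.

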